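# Roll the vial up the reader's ramp and read it

### The arm

A 7-joint arm with a two-finger parallel gripper is mounted at the origin on the work surface. World frame = base frame: x ahead of the robot, y to its left, z up, the work surface at z = 0. Lengths are in m, angles in rad, forces in N, time in s.
With the tool pointing down it reaches from about 0.375 to 0.925 m from the base axis. Payload 3.1 kg.
Tool frame: the origin (TCP) lies midway between the tips of the shut fingers; the grasp point (between the pads) lies 19 mm behind it; z points along the fingers, y is the line along which they close (so a half turn about z gives the same grasp; the last joint's range is limited). The gripper opens to 85 mm and grips with 20 to 120 N. Pads are 22 mm wide; open, the fingers measure 114 mm over their backs; the gripper's body (76 mm by 85 mm) begins 54 mm behind the grasp point. The pads swing forward as they close: fully open they stand 13 mm farther back than shut.
Start: joints at [-1.236, 0.383, 0.044, 1.598, -0.018, 1.161, -0.05], TCP at [0.273, 0.59, 0.208] pointing down, gripper open.
Joint ranges: [-2.61, 2.61], [-0.41, 2.15], [-1.48, 1.57], [0, 2.5], [-1.57, 4.71], [0.05, 1.97], [-2.85, 2.85]. Speed limits (rad/s): [2.79, 2.79, 3.14, 3.14, 3.14, 3.14, 3.14].

### API

Orientations are given as a 3x3 rotation matrix whose columns are the frame's x, y, z axes.
In Python, from cell import bot, cams, hand_in gives the robot as it stands.
- The arm moves only by the shell command python3 -m pendant 'ROWS' [OPENING]. ROWS is text: rows parted by semicolons, each of 4 numbers parted by spaces: the shift along the tool's x, y, z in mm, then the turn about the tool's z in units of 10 degrees (1.0 is 10 degrees). In form: x y z spin; .... A call has 1 to 20 rows; each row shifts and turns the commanded pose from where the row before left it, along the tool's axes as they then stand; what a row does not reach is not made up. A row lasts 1/8 s, in which the tool goes at most 62.5 mm and 10.7 degrees, less where a joint would pass 70% of its speed; a pose out of reach is approached as far as the arm can. A call with a gripper value outside its range is refused whole. OPENING is the opening in per cent of the stroke, from 0 (shut) to 100 (fully open), set as the call begins (- or left out, the last holds). The fingers move at their own pace and stop on an object; the grip force is fixed at half the most. Time passes only in rows, so rows that do not move let the fingers close. It gives the time, the measured TCP pose, the force, the opening and the grip force at its end, in the units of the state.
- bot.get_obs(): the state, without advancing time (a new reading comes with each control period).
- cams.capture(name): name is "scene" or "top" or "wrist"; returns (picture, depth): 400x640x3 uint8, red, green, blue; 400x640 float32, m along the optical axis (not along the pixel's ray), 0 where there is no reading.
- cams.get_calibration(name): a dict with "fov_y" (degrees; the focal length in pixels is half the picture's height over the tangent of half this angle, whatever the lens; pixels are square), "cx", "cy" (the principal point, pixels), "rvec" (rotation vector, rad) and "tvec" (3), from world to camera coordinates, as OpenCV has them. Camera axes: x right, y down, z forward; pixel columns grow to the right and rows downward; lengths in m; the calibration is good to about 2 mm. The wrist camera is an equidistant fisheye: a pixel r from the principal point sees the ray r / f radians off the axis. A picture is of the moment at which its call begins: read the wrist's pose just before it. get_calibration takes no time and is no camera call; for the wrist camera it gives the pose at the moment of the call.
- hand_in(): hands the job in; it is judged then, once.
The state is a dict: "time_s": time; "joints": joint angles; "joint_vel": joint speeds; "tau": joint torques, N m; "tcp_pos": TCP position; "orientation": TCP orientation; "ft_force": force on the tool from outside, world axes, zero at the start; "wrist_torque": the same for the moment, N m; "grip_width": finger opening in m; "finger_force": force on a finger pad.
Only numpy, scipy, OpenCV 4.12 (cv2) and the standard library are available. Lean on these libraries where they do the work, as an engineer would, in place of code of your own. Each camera call takes 0.05 s, during which the arm holds its last target. There are 200 camera calls.

### The job

Push the vial that lies at the foot of the reader's ramp slowly and steadily up the ramp with the outside of the fingers, over the crest, until it lies fully home against the stop; do not let it roll back, and do not pinch, squeeze or lift it. Then press the reader's round button all the way down and let it come up again. Leave everything else on the counter alone.

Things in the scene. Friction and masses are not known exactly. Their poses are not given: they have to be found in the camera images.
- reader: fixed vial reader: an open track, 92 mm wide inside (y -46 to 46), between 8 mm thick cheeks, from foot lip to stop, then a console. Origin on the counter under mid-track; x is level and points up the ramp to the stop, z up. It lies across in front of the robot, x roughly to the robot's left. At the low end a 12 mm high lip at x -139 to -135, then the level foot, floor 8 mm high, from x -135 to -75
- ramp: the ramp plane: rises 9 degrees from reader x -75 (floor 8 mm above the counter) to the crest at x 65 (30 mm). Origin on its surface at its low end, mid-width; x up the slope (142 mm to the crest), z normal to it. Cheeks stand 8 mm above foot and ramp floor. On the ramp the vial rolls back at once if nothing is behind it
- vial: the vial to move: amber glass, paper label, aluminium cap, about 90 g, lying across the track on the level foot. Origin on its axis, mid-way along the 42 mm diameter, 52 mm long cylinder it rolls on (y -26 to 26), 21 mm above a level floor. Its y axis is the long axis, towards the cap (end at y 47; same way as the reader's y); x and z turn as it rolls
- seat (a point): where the vial's origin lies when fully home, 48 mm above the counter, 19 mm past the crest. Past the crest the floor falls 10 degrees to the stop, an upright wall (face at reader x 105, top 60 mm high; cheeks here 36 mm high), so a vial pushed past the crest rolls down this dip by itself and stays against the stop
- read_button_top (a point): middle of the top face of the reader's round push button (30 mm across), on the console behind the stop (reader x 117 to 190, top 34 mm above the counter); pressed straight down
- read_button (a joint): travel of the button: 0 up, 0.006 m fully down; the spring needs about 4 N and brings it up again
- vial_left: amber glass vial like the task's one (42 mm across, 73 mm tall), standing upright about 115 mm to the left of the ramp (reader +y); origin at the centre of its underside
- vial_right: a second such vial standing upright about 115 mm to the right of the ramp (reader -y); origin at the centre of its underside
- dose_cup: small white dosing cup, 42 mm across, 38 mm tall, standing to the right of the console; origin at the centre of its underside
- pill_bottle: white pill jar, 48 mm across, 85 mm tall, far left of the robot; origin at the centre of its underside
- saline: clear saline bottle, 68 mm across, 170 mm tall, well to the robot's left; origin at the centre of its underside
- tape: flat roll of paper tape, 86 mm across, 25 mm tall, far right of the robot; origin at the centre of its underside
- carton: white medicine carton 60 x 110 x 45 mm, to the robot's right; origin at the centre of its underside
Not all that is in view belongs to the job. What is shaped like the vial but blue is not meant.

How it is judged:
By the outcome, as a careful person would: the job done as asked, in the order asked, and still so for the second after the job is handed in, with the robot touching nothing.
It also fails if it takes over 48 s, if anything falls off the work surface, if the arm or the gripper's body presses on something with over 40 N, if the wrist force passes 120 N, or if a joint passes its speed limit or range.

## Working session

There is one attempt and no reset: what is moved stays moved. The work goes in short steps, Python scripts to look and compute and a shell command to move; the robot and the scene stay as the last step left them, time stands still between calls to the robot, and variables do not carry over. Pictures are saved under pics/ and viewed, at most 10 in all, crops included, and the job is handed in when it is done.

```bash
mkdir -p pics; ls
python3 - <<'E'
from cell import bot,cams
import cv2,numpy as np
o=bot.get_obs();print(o['tcp_pos'],np.round(o['orientation'],3),o['time_s'],o['grip_width'])
for n in ['scene','top']:
    p,d=cams.capture(n);cv2.imwrite(f'pics/{n}.png',p[:,:,::-1]);np.savez(f'pics/{n}.npz',p=p,d=d);c=cams.get_calibration(n);print(n,c)
E
```

```text
pics
[0.27220398 0.5891508  0.20678611] [[-0.908  0.419 -0.001]
 [ 0.419  0.908 -0.002]
 [-0.    -0.003 -1.   ]] 0.0 0.0855284035758861
scene {'fov_y': 56.10134698217979, 'cx': 323.6287802949018, 'cy': 201.65874583059917, 'rvec': array([ 1.6204565 ,  1.66291353, -0.86185944]), 'tvec': array([ 0.00743454, -0.24731711,  1.41657491])}
top {'fov_y': 53.519596955937885, 'cx': 325.7942800948001, 'cy': 195.94159275362236, 'rvec': array([ 2.19444401, -2.1409854 ,  0.0521012 ]), 'tvec': array([0.00121932, 0.53704901, 1.13066697])}
```

View pics/top.png

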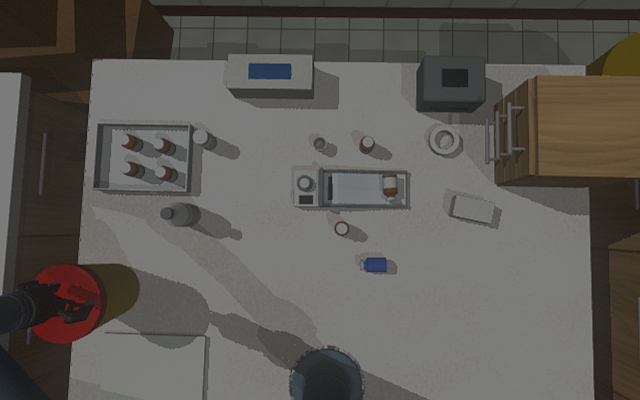

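View pics/scene.png

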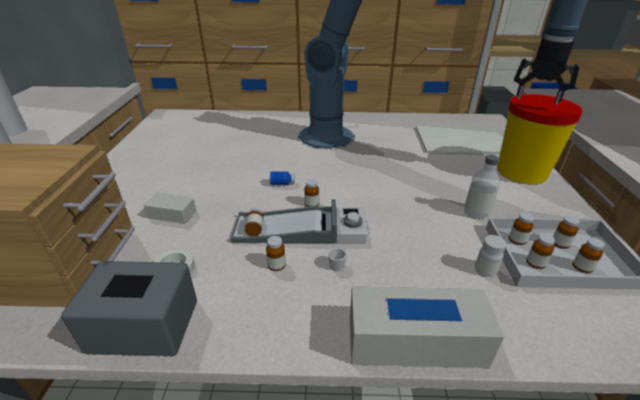

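The top view shows the reader lying across at cols 292-410, rows 168-208. The amber vial is at about (390,186) on its right end, and the button is at (305,183). The blue decoy is at (375,265). The scene view agrees with this. Next I'll measure the reader with depth.

```bash
cat > h.py <<'E'
import numpy as np,cv2
def K(c): 
    f=200/np.tan(np.radians(c['fov_y']/2)); return f,c['cx'],c['cy']
def cloud(c,d):
    f,cx,cy=K(c); v,u=np.mgrid[0:400,0:640]
    P=np.stack([(u-cx)/f*d,(v-cy)/f*d,d],-1)
    R=cv2.Rodrigues(c['rvec'])[0]; return (P-c['tvec'])@R
def ray(c,uv,z):
    f,cx,cy=K(c);R=cv2.Rodrigues(c['rvec'])[0];o=-R.T@c['tvec']
    w=R.T@np.array([(uv[0]-cx)/f,(uv[1]-cy)/f,1]);return o+w*(z-o[2])/w[2]
E
python3 - <<'E'
from cell import cams
from h import *
c=cams.get_calibration('top');D=np.load('pics/top.npz');W=cloud(c,D['d']);p=D['p']
print('counter z',np.median(W[300:320,300:340,2]))
m=((W[...,2]>.006)&(W[...,2]<.2)).astype(np.uint8);m[:160]=0;m[215:]=0;m[:,:285]=0;m[:,415:]=0
n,l,s,ct=cv2.connectedComponentsWithStats(m)
k=1+np.argmax(s[1:,4]);print(s[k]);pts=W[l==k][:,:2].astype(np.float32)
r=cv2.minAreaRect(pts);print(r,cv2.boxPoints(r))
np.set_printoptions(linewidth=250)
print((W[187,288:416,2]*1000).astype(int))
print((W[162:214,395,2]*1000).astype(int));print((W[162:214,350,2]*1000).astype(int))
hsv=cv2.cvtColor(p,cv2.COLOR_RGB2HSV)
a=((hsv[...,1]>90)&((hsv[...,0]<22))).astype(np.uint8);a[:160]=0;a[215:]=0;a[:,:370]=0;a[:,415:]=0
q=W[a>0];print(a.sum(),q.min(0),q.max(0),np.median(q,0))
big=cv2.resize(p[155:220,280:420],None,fx=5.7,fy=5.7,interpolation=cv2.INTER_CUBIC);cv2.imwrite('pics/crop.png',cv2.convertScaleAbs(big,alpha=1.5)[:,:,::-1])
E
```

```text
counter z -0.00021314453871075837
[ 294  168  114   40 4154]
((0.5645044445991516, -0.057120054960250854), (0.1142418161034584, 0.33014973998069763), 0.6289517283439636) [[ 0.50557494  0.10731784]
 [ 0.509199   -0.222812  ]
 [ 0.62343395 -0.22155795]
 [ 0.61980987  0.10857189]]
[ 0  2  1 -2  0  0 32 35 35 35 45 44 49 46 50 54 54 52 44 46 46 42 46 40 37 36 33 34 34 33 36 57 56 60 62 20 18 26 23 24 25 22 28 22 30 30 28 29 28 31 27 26 27 27 30 26 27 25 27 26 25 24 22 25 25 21 28 18 24 18 21 22 17 20 16 20 20 14 17 12 14 14 18
 14 12 13 11 12  6 16 12 14 10  8  6 37 43 43 51 45 47 49 48 52 49 46 45 46 41 34  5  8  8  6  5  6  8  7 14  0  2 -1 -1 -2  0  1  3 -2]
[ 0  1 -2  1  1  4  0  6 14 18 18  6 47 40 44 45 43 41 44 40 47 44 45 43 47 46 46 48 43 43 43 41 28  7  7 36 36 35  9  4  8  8 17 15 14  3  2  4  3  0  0  1]
[  -1    0    1    0    0    0   -1   31   31   28   22   22   22   23   23   22   26   20   22   24   24   23   23   21   24   22   24   25 1168   23   23   21   24   24   24   22   22   23   19   22   27   23   32   31   30    0    4   -1    4
    0    2   -2]
72 [ 0.53944283 -0.17885681  0.03539679] [ 0.59880463 -0.14797004  0.05439574] [ 0.55620087 -0.16514265  0.04782783]
```

View pics/crop.png

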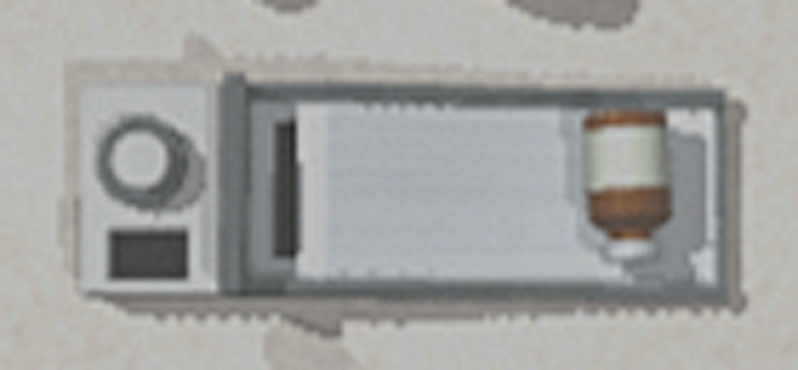

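The crop shows the vial's cylinder at crop cols 583-670, cap toward the robot. The stop bar is at col ~232 and the button is at (140,157). The reader origin is at about (0.565, -0.083) with a yaw of about 0.6°, and the vial is at about (0.572, -0.165). I'll rise, spin, then travel.

```bash
python3 -m pendant '0 0 -6 0.92;0 0 -6 0.92;0 0 -6 0.92;0 0 -6 0.92;0 0 -6 0.92;0 0 -6 0.92;0 0 -6 0.92' 20; python3 -m pendant '-40 15 0 0;-40 15 0 0;-40 15 0 0;-40 15 0 0;-40 15 0 0;-40 15 0 0;-40 15 0 0;-40 15 0 0;-40 15 0 0;-40 15 0 0;-40 15 0 0;-40 15 0 0;-40 15 0 0;-40 15 0 0;-40 15 0 0;-40 15 0 0;-40 15 0 0;-40 15 0 0;-40 15 0 0;-20 0 0 0'
```

```text
time_s: 0.98
tcp_pos: [0.2723, 0.5896, 0.2495]
orientation: [[-0.009, 1.0, -0.001], [1.0, 0.009, -0.001], [-0.001, -0.001, -1.0]]
ft_force: [-0.6, -0.1, 0.1]
grip_width: 0.0171
finger_force: 0.0
time_s: 3.48
tcp_pos: [0.5685, -0.1886, 0.2496]
orientation: [[-0.011, 1.0, -0.001], [1.0, 0.011, -0.002], [-0.002, -0.001, -1.0]]
ft_force: [-0.2, 0.2, 0.9]
grip_width: 0.017
finger_force: 0.0
```

```bash
python3 -m pendant '-12 0 20 0;-12 0 20 0;0 0 20 0;0 0 20 0;0 0 20 0;0 0 0 0'
python3 - <<'E'
from cell import bot,cams
import cv2,numpy as np
c=cams.get_calibration('wrist');p,d=cams.capture('wrist');np.savez('pics/wrist.npz',p=p,d=d,**c);cv2.imwrite('pics/wrist.png',p[:,:,::-1]);print(c)
p,d=cams.capture('scene');cv2.imwrite('pics/s2.png',p[:,:,::-1])
E
```

```text
time_s: 4.22
tcp_pos: [0.5674, -0.2083, 0.1477]
orientation: [[-0.015, 1.0, -0.004], [1.0, 0.015, 0.001], [0.001, -0.004, -1.0]]
ft_force: [-1.3, -0.6, 0.0]
grip_width: 0.0171
finger_force: 0.0
{'fov_y': 65.70646984690485, 'cx': 318.8067946747773, 'cy': 192.5527905443964, 'rvec': array([-2.86808358, -0.02247335,  0.00346228]), 'tvec': array([-0.56363176, -0.22794312,  0.26449763])}
```

View pics/wrist.png

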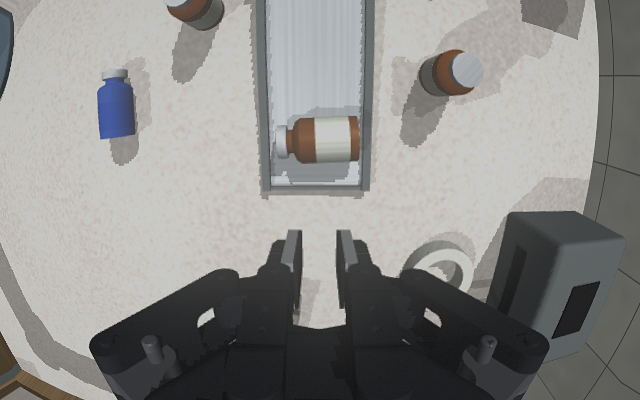

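The wrist view shows the vial cylinder at cols ~302-360, rows 116-162, and its cap at (281,141). The lip is at row ~187, between cheeks at cols ~265 and 367. I'll cast these pixels to the counter frame.

```bash
cat >> h.py <<'E'
def fray(c,uv):
    f,cx,cy=K(c);R=cv2.Rodrigues(np.array(c['rvec']))[0];o=-R.T@c['tvec']
    a=np.array([uv[0]-cx,uv[1]-cy]);r=np.hypot(*a);t=r/f;w=R.T@np.r_[a/r*np.sin(t),np.cos(t)];return o,w
def fpt(c,uv,z):
    o,w=fray(c,uv);return o+w*(z-o[2])/w[2]
E
python3 - <<'E'
from h import *
c=dict(np.load('pics/wrist.npz'));c={k:(float(v) if v.ndim==0 else v) for k,v in c.items()}
np.set_printoptions(precision=4,suppress=True)
p=c['p'];hsv=cv2.cvtColor(p,cv2.COLOR_RGB2HSV)
a=((hsv[...,1]>110)&(hsv[...,0]<22)&(hsv[...,2]>50));a[:105]=0;a[170:]=0;a[:,:260]=0;a[:,375:]=0
v,u=np.nonzero(a);print('amber',u.min(),u.max(),v.min(),v.max())
# tangent rays in y-z plane to cylinder r=21mm at axis height .029
for vv in (v.min(),v.max()+1):
    o,w=fray(c,(335,vv)); n=np.hypot(w[1],w[2]); L=w[1]/n,w[2]/n
    # axis y such that distance =.021
    for s in (1,-1):
        y=o[1]+ (L[0]*(.029-o[2]) + s*.021)/L[1]; print('row',vv,'axis y',round(y,4))
print('base end x',fpt(c,(u.max()+1,140),.035))
for n,uv,z in [('lip outer L',(263,196),0.0),('lip outer R',(368,194),0),('lip top inner',(318,184),.012),('cheekR outer top',(369,180),.016),('cheekL outer top',(261,180),.016),('cheekR up',(374,40),.033),('cheekL up',(258,40),.033)]: print(n,fpt(c,uv,z))
E
```

```text
amber 287 358 120 149
row 120 axis y -0.1714
row 120 axis y -0.1294
row 150 axis y -0.1994
row 150 axis y -0.157
base end x [ 0.6028 -0.1677  0.035 ]
lip outer L [ 0.5076 -0.2323  0.    ]
lip outer R [ 0.6194 -0.2283  0.    ]
lip top inner [ 0.5662 -0.2152  0.012 ]
cheekR outer top [ 0.6169 -0.2092  0.016 ]
cheekL outer top [ 0.5091 -0.2109  0.016 ]
cheekR up [ 0.6147 -0.0749  0.033 ]
cheekL up [ 0.51  -0.076  0.033]
```

```bash
python3 -m pendant '-6 4 0 0;0 0 15 0;0 0 20 0;0 0 20 0;0 0 20 0;0 0 20 0;0 0 16 0;0 0 10 0;0 0 6 0;0 0 0 0'
python3 - <<'E'
from cell import bot,cams
import cv2
p,d=cams.capture('scene');cv2.imwrite('pics/s3.png',cv2.resize(p[170:280,190:400],None,fx=3.8,fy=3.8)[:,:,::-1])
E
```

```text
time_s: 5.58
tcp_pos: [0.573, -0.2158, 0.0231]
orientation: [[-0.014, 1.0, -0.0], [1.0, 0.014, -0.0], [-0.0, -0.0, -1.0]]
ft_force: [-0.2, 0.7, 0.0]
grip_width: 0.0169
finger_force: 0.0
```

View pics/s3.png

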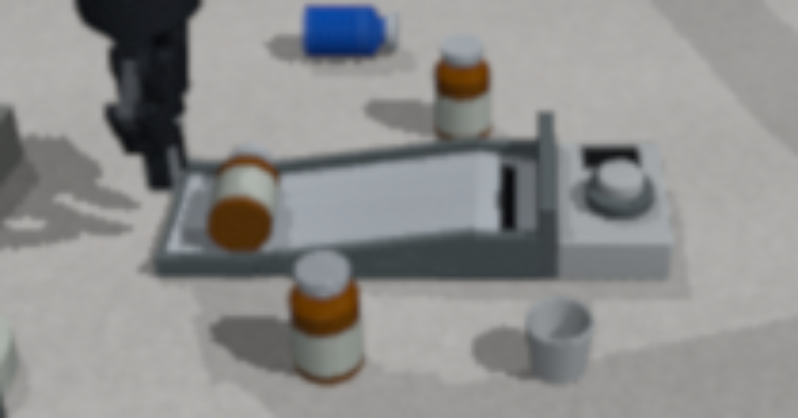

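The fingers stand behind the vial (crop (160,170)), just over the lip, and nothing is touching. I'll start the push.

```bash
python3 -m pendant '4 0 1 0;4 0 1 0;4 0 0 0;3 0 0 0;3 0 0 0;3 0 0 0;3 0 0 0;4 0 -0.6 0;4 0 -0.6 0;4 0 -0.6 0;4 0 -0.6 0;4 0 -0.6 0;4 0 -0.6 0;4 0 -0.6 0;4 0 -0.6 0'
python3 - <<'E'
from cell import bot,cams
import cv2
p,d=cams.capture('scene');cv2.imwrite('pics/s4.png',cv2.resize(p[170:280,190:400],None,fx=3.8,fy=3.8)[:,:,::-1])
E
```

```text
time_s: 7.5
tcp_pos: [0.5711, -0.1624, 0.0278]
orientation: [[-0.012, 1.0, -0.001], [1.0, 0.012, -0.002], [-0.002, -0.001, -1.0]]
ft_force: [-4.6, -2.0, 11.1]
grip_width: 0.017
finger_force: 5.9
```

View pics/s4.png

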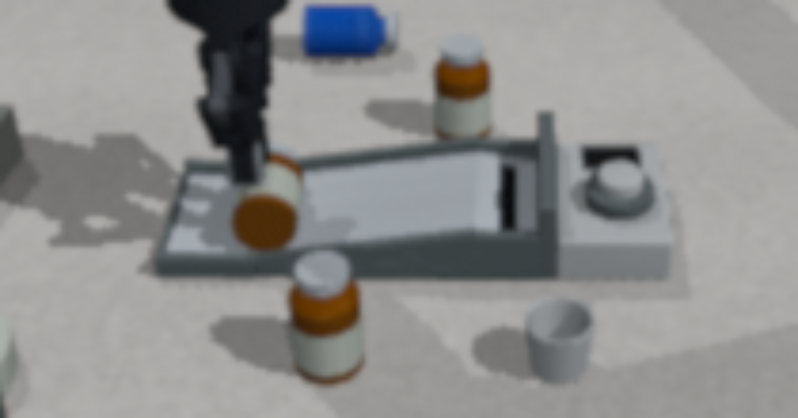

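The reading shows an unexpected 11 N upward force, and the vial has moved less than the fingers. I'll check from the wrist before continuing.

Run:
```python
from cell import bot,cams
import cv2,numpy as np
p,d=cams.capture('wrist');q,_=cams.capture('top')
a=cv2.resize(p[100:300,220:420],None,fx=2.9,fy=2.9);b=cv2.resize(q[160:215,365:420],(220,220),interpolation=cv2.INTER_CUBIC)
im=np.zeros((580,800,3),np.uint8);im[:,:580]=a;im[:220,580:]=b;cv2.imwrite('pics/w5.png',cv2.convertScaleAbs(im,alpha=1.5)[:,:,::-1])
o=bot.get_obs();print(o['tcp_pos'],o['ft_force'],o['wrist_torque'],o['finger_force'],o['tau'])
```

```text
[ 0.57103942 -0.16184269  0.02782824] [-4.71846997 -3.11032417 13.16394526] [-0.32879445  1.26608054  0.01951387] 6.164494827389717 [ -1.99433036 -34.25768137   6.30178079 -17.36814737  -1.07763961
  -1.17425345  -0.03580753]
```

View pics/w5.png

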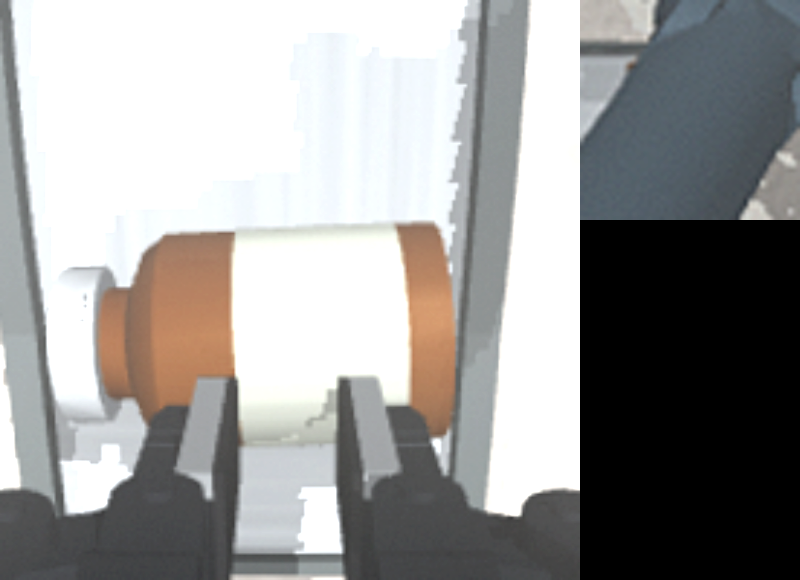

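Run:
```python
from h import *
from cell import cams
c=cams.get_calibration('wrist')
L=[]
for vv in (178.6,253.4):
    o,w=fray(c,(330,vv));n=np.hypot(w[1],w[2]);L.append((w[1]/n,w[2]/n))
o=o[1:];print('cam',o)
b=np.add(*map(np.array,L));b/=np.hypot(*b);h=np.arccos(np.dot(*L))/2
print('axis from angular size',o+b*.021/np.sin(h))
for z in (.029,.032,.035,.04): print(z,(o+b*(z-o[1])/b[1])[0])
for uv in ((297,230),(346,230)):
  for z in (.028,.034,.04): print(uv,z,fpt(c,uv,z))
for uv in ((297,230),(346,230),(340,200)):
    print(uv)
```

```text
cam [-0.09271476  0.19367364]
axis from angular size [-0.15260878  0.03005092]
0.029 -0.15299347334898228
0.032 -0.15189532470729017
0.035 -0.15079717606559806
0.04 -0.14896692832944453
(297, 230) 0.028 [ 0.55851064 -0.1622826   0.028     ]
(297, 230) 0.034 [ 0.55894621 -0.15976315  0.034     ]
(297, 230) 0.04 [ 0.55938178 -0.1572437   0.04      ]
(346, 230) 0.028 [ 0.58691932 -0.16193345  0.028     ]
(346, 230) 0.034 [ 0.58632604 -0.15942664  0.034     ]
(346, 230) 0.04 [ 0.58573277 -0.15691983  0.04      ]
(297, 230)
(346, 230)
(340, 200)
```

Run:
```python
from h import *
from cell import cams
c=cams.get_calibration('scene')
R=cv2.Rodrigues(c['rvec'])[0]
for s,t in ((3,(.573,-.2158,.0231)),(4,(.571,-.162,.0278))):
  for dx in (-.023,.0,.023):
   for dz in (0,.015,.03):
    uv=cv2.projectPoints(np.array([[t[0]+dx,t[1],t[2]+dz]]),c['rvec'],c['tvec'],np.array([[K(c)[0],0,c['cx']],[0,K(c)[0],c['cy']],[0,0,1.]]),None)[0].ravel()
    print(s,dx,dz,np.round((uv-[190,170])*3.8))
```

```text
3 -0.023 0 [179. 185.]
3 -0.023 0.015 [176. 167.]
3 -0.023 0.03 [173. 149.]
3 0.0 0 [171. 206.]
3 0.0 0.015 [168. 188.]
3 0.0 0.03 [165. 170.]
3 0.023 0 [164. 229.]
3 0.023 0.015 [161. 210.]
3 0.023 0.03 [157. 192.]
4 -0.023 0 [259. 179.]
4 -0.023 0.015 [257. 161.]
4 -0.023 0.03 [255. 143.]
4 0.0 0 [253. 200.]
4 0.0 0.015 [251. 182.]
4 0.0 0.03 [249. 164.]
4 0.023 0 [247. 223.]
4 0.023 0.015 [245. 204.]
4 0.023 0.03 [242. 185.]
```

```bash
python3 -m pendant '-2 0 0 0;-2 0 0 0;-2 0 0 0;-2 0 0 0;-2 0 0 0;-2 0 0 0;-2 0 0 0;-2 0 -0.5 0;-3 0 -1 0;-4 0 -2 0;-4 0 -4 0;0 0 -15 0;0 0 -15 0;-10 0 0 0;-10 0 0 0;-10 0 0 0'
python3 - <<'E'
from h import *
D=dict(np.load('pics/wrist.npz'));d=D['d']
c={k:(float(v) if v.ndim==0 else v) for k,v in D.items()}
R=cv2.Rodrigues(c['rvec'])[0]
f,cx,cy=K(c)
print('tcp .5674 -.2083 .1477')
for u in (297,299,342,345):
  for v in range(228,275,5):
    a=np.array([u-cx,v-cy]);r=np.hypot(*a);t=r/f;w=np.r_[a/r*np.sin(t),np.cos(t)];P=w*d[v,u]/w[2]
    print(u,v,np.round(R.T@(P-c['tvec']),4),D['p'][v,u])
E
```

```text
time_s: 9.65
tcp_pos: [0.5724, -0.2178, 0.0631]
orientation: [[-0.013, 1.0, -0.001], [1.0, 0.013, -0.0], [-0.0, -0.001, -1.0]]
ft_force: [-0.1, -0.0, -0.3]
grip_width: 0.0171
finger_force: 0.0
tcp .5674 -.2083 .1477
297 228 [ 0.5439 -0.2678  0.0009] [203 203 200]
297 233 [ 0.5572 -0.1971  0.1795] [ 98 100 101]
297 238 [ 0.5576 -0.1973  0.1849] [85 85 85]
297 243 [ 0.5579 -0.1975  0.1899] [66 65 64]
297 248 [ 0.5583 -0.1971  0.1956] [64 63 62]
297 253 [ 0.5586 -0.1972  0.2001] [64 63 63]
297 258 [ 0.5589 -0.1975  0.2041] [62 61 61]
297 263 [ 0.5592 -0.1978  0.2076] [63 61 60]
297 268 [ 0.5592 -0.1993  0.2089] [60 60 59]
297 273 [ 0.5591 -0.2019  0.2084] [60 59 58]
299 228 [ 5.461e-01 -2.681e-01  1.000e-04] [204 204 198]
299 233 [ 0.5581 -0.1973  0.1789] [67 66 65]
299 238 [ 0.5584 -0.1979  0.1834] [66 65 65]
299 243 [ 0.5589 -0.1971  0.1906] [66 65 64]
299 248 [ 0.559  -0.1983  0.1932] [63 63 63]
299 253 [ 0.5591 -0.2003  0.1941] [62 60 59]
299 258 [ 0.5591 -0.2021  0.1952] [60 60 59]
299 263 [ 0.5591 -0.2041  0.1961] [60 59 58]
299 268 [ 0.5591 -0.2067  0.196 ] [58 57 57]
299 273 [ 0
[... 287 characters left out ...]
 [ 0.5771 -0.1974  0.1991] [62 60 60]
342 258 [ 0.5768 -0.1974  0.2036] [62 61 60]
342 263 [ 0.5766 -0.1974  0.2078] [64 64 63]
342 268 [ 0.5766 -0.1992  0.2086] [65 65 64]
342 273 [ 0.5768 -0.2021  0.2075] [58 58 57]
345 228 [ 5.964e-01 -2.675e-01 -4.000e-04] [203 203 198]
345 233 [ 0.5798 -0.1968  0.1795] [111 112 113]
345 238 [ 0.5795 -0.1975  0.1836] [110 112 114]
345 243 [ 0.5792 -0.1978  0.1885] [111 113 114]
345 248 [ 0.5786 -0.197   0.1952] [109 112 112]
345 253 [ 0.5784 -0.1974  0.1992] [111 113 114]
345 258 [ 0.578  -0.1972  0.2041] [ 99 100 101]
345 263 [ 0.5777 -0.1969  0.2086] [96 99 99]
345 268 [ 0.5778 -0.1992  0.2087] [114 116 118]
345 273 [ 0.5778 -0.2009  0.2096] [56 55 54]
```

Wrist depth shows the fingertips are really about 29 mm behind the reported TCP, so they rode on top of the vial. The arm has now backed off. I'll re-measure the vial numerically.

```bash
cat >> h.py <<'E'
def fcloud(c,d):
    f,cx,cy=K(c);v,u=np.mgrid[0:400,0:640];a=np.stack([u-cx,v-cy],-1);r=np.hypot(a[...,0],a[...,1])+1e-9;t=r/f
    P=np.dstack([a[...,0]/r*np.tan(t)*d,a[...,1]/r*np.tan(t)*d,d]);return (P-c['tvec'])@cv2.Rodrigues(c['rvec'])[0]
def vial():
    from cell import cams,bot
    c=cams.get_calibration('wrist');p,d=cams.capture('wrist');W=fcloud(c,d)
    m=(W[...,0]>.556)&(W[...,0]<.596)&(W[...,1]>-.25)&(W[...,1]<.025)&(d>0)
    m[226:]=0
    y=np.where(m,W[...,1],9);z=W[...,2]
    q=W[m]; e=np.arange(-.25,.03,.005)
    for a in e:
        s=q[(q[:,1]>=a)&(q[:,1]<a+.005)]
        if len(s)>5: print(round(a+.0025,4),round(float(np.median(s[:,2])),4),end=' | ')
    print();return p
E
python3 - <<'E'
from h import *
vial()
E
```

```text
-0.2425 -0.0003 | -0.2375 0.0002 | -0.2325 0.0001 | -0.2275 0.0002 | -0.2225 0.0119 | -0.2175 0.0108 | -0.2125 0.0081 | -0.2075 0.0082 | -0.2025 0.0081 | -0.1975 0.0081 | -0.1925 0.0082 | -0.1875 0.0083 | -0.1825 0.0372 | -0.1775 0.0424 | -0.1725 0.0468 | -0.1675 0.0491 | -0.1625 0.0502 | -0.1575 0.0499 | -0.1525 0.0486 | -0.1475 0.0455 | -0.1425 0.0397 | -0.1375 0.0114 | -0.1325 0.0121 | -0.1275 0.0128 | -0.1225 0.0137 | -0.1175 0.0144 | -0.1125 0.0153 | -0.1075 0.0161 | -0.1025 0.0169 | -0.0975 0.0175 | -0.0925 0.0183 | -0.0875 0.0192 | -0.0825 0.02 | -0.0775 0.0207 | -0.0725 0.0213 |
```

```bash
python3 -m pendant '4 0 12 0;4 0 15 0;0 0 15 0;0 0 14 0;0 0 8 0;0 0 5 0;0 0 3 0;0 0 0 0;0 0 0 0'
python3 - <<'E'
from h import *
vial()
E
```

```text
time_s: 10.82
tcp_pos: [0.5732, -0.209, -0.0081]
orientation: [[-0.014, 1.0, 0.001], [1.0, 0.014, -0.0], [-0.0, 0.001, -1.0]]
ft_force: [0.2, -0.1, -0.2]
grip_width: 0.0173
finger_force: 0.0
-0.2025 0.0075 | -0.1975 0.0081 | -0.1925 0.0082 | -0.1875 0.0093 | -0.1825 0.0378 | -0.1775 0.0425 | -0.1725 0.0468 | -0.1675 0.0492 | -0.1625 0.0501 | -0.1575 0.0499 | -0.1525 0.0485 | -0.1475 0.0454 | -0.1425 0.0396 | -0.1375 0.0114 | -0.1325 0.0121 | -0.1275 0.0128 | -0.1225 0.0137 | -0.1175 0.0144 | -0.1125 0.0152 | -0.1075 0.0159 | -0.1025 0.0169 | -0.0975 0.0175 | -0.0925 0.0183 | -0.0875 0.0186 |
```

```bash
python3 -m pendant '4 0 0 0;4 0 0 0;3 0 0 0;3 0 0 0;3 0 -0.5 0;3 0 -0.5 0;3 0 -0.5 0;3 0 -0.5 0;3 0 -0.5 0;3 0 -0.5 0;3 0 -0.5 0'
python3 - <<'E'
from h import *
vial()
E
```

```text
time_s: 12.25
tcp_pos: [0.5724, -0.1736, -0.005]
orientation: [[-0.014, 1.0, -0.0], [1.0, 0.014, -0.0], [-0.0, -0.0, -1.0]]
ft_force: [-0.7, -0.7, 1.2]
grip_width: 0.0171
finger_force: 0.8
-0.1475 0.0521 | -0.1425 0.0529 | -0.1375 0.0528 | -0.1325 0.0515 | -0.1275 0.0485 | -0.1225 0.0422 | -0.1175 0.0147 | -0.1125 0.0152 | -0.1075 0.0159 | -0.1025 0.0167 | -0.0975 0.0176 | -0.0925 0.0184 | -0.0875 0.0192 | -0.0825 0.0199 | -0.0775 0.0207 | -0.0725 0.0215 | -0.0675 0.0223 | -0.0625 0.0231 | -0.0575 0.0239 | -0.0525 0.024 |
```

```bash
python3 -m pendant '4 0 -0.63 0;4 0 -0.63 0;4 0 -0.63 0;4 0 -0.63 0;4 0 -0.63 0;4 0 -0.63 0;4 0 -0.63 0;4 0 -0.63 0;4 0 -0.63 0;4 0 -0.63 0;4 0 -0.63 0;4 0 -0.63 0;4 0 -0.63 0;4 0 -0.63 0;4 0 -0.63 0;4 0 -0.63 0;4 0 -0.63 0;4 0 -0.63 0'
python3 - <<'E'
from h import *
p=vial();cv2.imwrite('pics/w6.png',p[:,:,::-1])
E
```

```text
time_s: 14.55
tcp_pos: [0.5718, -0.1025, 0.0068]
orientation: [[-0.013, 1.0, 0.001], [1.0, 0.013, -0.001], [-0.001, 0.001, -1.0]]
ft_force: [0.1, -5.3, 4.4]
grip_width: 0.0173
finger_force: 2.7
-0.0775 0.0632 | -0.0725 0.0639 | -0.0675 0.0639 | -0.0625 0.0625 | -0.0575 0.0597 | -0.0525 0.0536 | -0.0475 0.0258 | -0.0425 0.0262 | -0.0375 0.027 | -0.0325 0.0277 | -0.0275 0.0285 | -0.0225 0.0293 | -0.0175 0.03 | -0.0125 0.0294 | -0.0075 0.0286 | -0.0025 0.0279 | 0.0025 0.0273 | 0.0075 0.0264 | 0.0125 0.0251 | 0.0175 0.0242 | 0.0225 0.0234 |
```

View pics/w6.png

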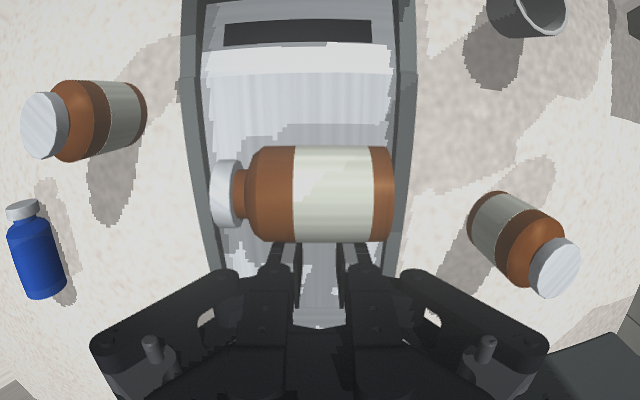

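The vial (rows 146-242) lies square across the ramp, against both fingers. I'll continue over the crest, slowing there.

```bash
python3 -m pendant '4 0 -0.63 0;4 0 -0.63 0;4 0 -0.63 0;4 0 -0.63 0;4 0 -0.63 0;4 0 -0.63 0;4 0 -0.63 0;4 0 -0.63 0;4 0 -0.63 0;4 0 -0.63 0;4 0 -0.63 0;3 0 -0.5 0;3 0 -0.5 0;3 0 -0.3 0;3 0 0 0;3 0 0 0;3 0 0 0;3 0 0 0'
python3 - <<'E'
from h import *
p=vial()
E
```

```text
time_s: 16.85
tcp_pos: [0.5702, -0.0362, 0.0144]
orientation: [[-0.014, 1.0, -0.0], [1.0, 0.014, 0.0], [0.0, -0.0, -1.0]]
ft_force: [0.2, -0.7, 1.4]
grip_width: 0.0171
finger_force: 0.0
-0.0175 0.0592 | -0.0125 0.0636 | -0.0075 0.067 | -0.0025 0.0687 | 0.0025 0.0692 | 0.0075 0.0684 | 0.0125 0.0664 | 0.0175 0.0625 | 0.0225 0.0582 |
```

The vial is home: axis y about 0.002, centre z about 0.048. I'll back off, rise and shut the fingers while moving toward the button.

```bash
python3 -m pendant '-8 0 0 0;-8 0 0 0;0 0 -20 0;0 0 -25 0;0 0 -25 0;0 0 -15 0;20 0 0 0;25 0 0 0;25 0 0 0;10 0 0 0;0 0 0 0;0 0 0 0' 0
python3 - <<'E'
from h import *
from cell import cams
c=cams.get_calibration('wrist');p,d=cams.capture('wrist');W=fcloud(c,d)
np.savez('pics/w7.npz',p=p,d=d,W=W);cv2.imwrite('pics/w7.png',p[:,:,::-1])
m=(W[...,0]>.5)&(W[...,0]<.63)&(W[...,1]>.037)&(W[...,1]<.11)&(W[...,2]>.04)&(W[...,2]<.065)
m[226:]=0
q=W[m];h,e=np.histogram(q[:,2],bins=np.arange(.036,.066,.002));print(dict(zip(np.round(e,3),h)))
for z0 in (.04,.044,.046,.048,.05):
    s=q[q[:,2]>z0];n=len(s)
    if n>20: print(z0,n,cv2.minEnclosingCircle(s[:,:2].astype(np.float32)),np.median(s,0))
m=(W[...,0]>.556)&(W[...,0]<.596)&(W[...,1]>-.03)&(W[...,1]<.022)&(W[...,2]>.055);print('vial top',W[m][W[m][:,2].argsort()[-40:]].mean(0))
E
```

```text
time_s: 18.4
tcp_pos: [0.5692, 0.0259, 0.0993]
orientation: [[-0.013, 1.0, -0.0], [1.0, 0.013, -0.001], [-0.001, -0.0, -1.0]]
ft_force: [0.1, 0.3, -0.4]
grip_width: -0.0002
finger_force: 0.0
{np.float64(0.036): np.int64(0), np.float64(0.038): np.int64(0), np.float64(0.04): np.int64(0), np.float64(0.042): np.int64(12), np.float64(0.044): np.int64(761), np.float64(0.046): np.int64(922), np.float64(0.048): np.int64(7), np.float64(0.05): np.int64(0), np.float64(0.052): np.int64(48), np.float64(0.054): np.int64(658), np.float64(0.056): np.int64(720), np.float64(0.058): np.int64(7), np.float64(0.06): np.int64(0), np.float64(0.062): np.int64(0), np.float64(0.064): np.int64(0)}
0.04 3135 ((0.5706557631492615, 0.07568272203207016), 0.02326289936900139) [0.57068273 0.07707609 0.04707898]
0.044 3123 ((0.5705547332763672, 0.07607635855674744), 0.02305024117231369) [0.57067914 0.07707609 0.04708455]
0.046 2362 ((0.5707464814186096, 0.07619836926460266), 0.022501738741993904) [0.57071403 0.07686254 0.05531435]
0.048 1440 ((0.5697243809700012, 0.07930444180965424), 0.0184379443526268) [0.57073053 0.07637942 0.05601283]
0.05 1433 ((0.5708233714103699, 0.07605970650911331), 0.01520952582359314) [0.57073399 0.07634167 0.05601684]
vial top [0.58117277 0.0195723  0.17757783]
```

View pics/w7.png

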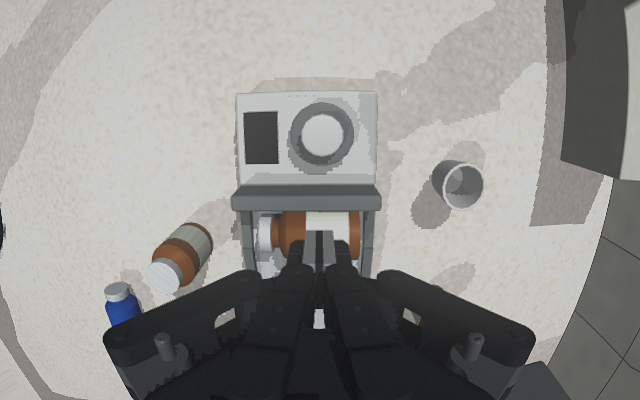

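The button top is at (0.571, 0.076, 0.056), seen at pixel (322,134), and the vial lies behind the stop at row ~235. I'll move over the button and check the shut fingers' tip offset in the depth image.

```bash
python3 - <<'E'
import numpy as np
W=np.load('pics/w7.npz')['W']
for v in (228,231,233,235,238): print(v,[np.round(W[v,u],3) for u in (310,316,322,328)])
E
python3 -m pendant '15 1 0 0;20 1 0 0;15 0 0 0;0 0 10 0;0 0 15 0;0 0 15 0;0 0 10 0;0 0 8 0;0 0 0 0;0 0 0 0'
```

```text
228 [array([0.563, 0.013, 0.065]), array([0.568, 0.013, 0.066]), array([0.572, 0.013, 0.066]), array([0.576, 0.013, 0.066])]
231 [array([0.565, 0.037, 0.127]), array([0.568, 0.037, 0.128]), array([0.571, 0.037, 0.128]), array([0.574, 0.037, 0.127])]
233 [array([0.565, 0.037, 0.131]), array([0.568, 0.037, 0.131]), array([0.571, 0.037, 0.131]), array([0.574, 0.037, 0.131])]
235 [array([0.565, 0.037, 0.133]), array([0.568, 0.037, 0.133]), array([0.571, 0.037, 0.133]), array([0.573, 0.038, 0.134])]
238 [array([0.565, 0.037, 0.136]), array([0.568, 0.037, 0.136]), array([0.571, 0.037, 0.137]), array([0.573, 0.037, 0.136])]
time_s: 19.7
tcp_pos: [0.5713, 0.0771, 0.0419]
orientation: [[-0.014, 1.0, 0.001], [1.0, 0.014, 0.0], [0.0, 0.001, -1.0]]
ft_force: [-0.0, 0.2, 0.4]
grip_width: -0.0002
finger_force: 0.0
```

```bash
python3 -m pendant '0 0 6 0;0 0 4 0;0 0 2 0;0 0 2 0;0 0 2 0;0 0 0 0;0 0 0 0'; python3 -m pendant '0 0 1.5 0;0 0 1.5 0;0 0 1 0;0 0 0 0;0 0 0 0'
```

```text
time_s: 20.58
tcp_pos: [0.5711, 0.0774, 0.027]
orientation: [[-0.014, 1.0, -0.0], [1.0, 0.014, 0.001], [0.001, -0.0, -1.0]]
ft_force: [-3.6, 1.0, 10.4]
grip_width: -0.0001
finger_force: 5.3
time_s: 21.2
tcp_pos: [0.5713, 0.0775, 0.0264]
orientation: [[-0.013, 1.0, -0.002], [1.0, 0.013, 0.004], [0.005, -0.002, -1.0]]
ft_force: [-12.3, 1.2, 33.2]
grip_width: -0.0
finger_force: 16.3
```

```bash
for i in 1; do python3 -m pendant '0 0 -2 0;0 0 -1 0;0 0 0 0' | egrep 'pos|force'; done; python3 -m pendant '0 0 -1 0;0 0 0 0'| egrep 'pos|force';python3 -m pendant '0 0 -1.5 0;0 0 0 0'| egrep 'pos|force';python3 -m pendant '0 0 -1.5 0;0 0 0 0'| egrep 'pos|force';python3 -m pendant '0 0 -2 0;0 0 0 0'| egrep 'pos|force';python3 -m pendant '0 0 -2 0;0 0 0 0'| egrep 'pos|force'
```

```text
tcp_pos: [0.5712, 0.0774, 0.0268]
ft_force: [-5.0, 0.3, 16.0]
finger_force: 7.9
tcp_pos: [0.5711, 0.0775, 0.027]
ft_force: [-2.1, 1.0, 10.7]
finger_force: 5.2
tcp_pos: [0.5711, 0.0774, 0.0273]
ft_force: [-0.8, 0.6, 2.7]
finger_force: 1.8
tcp_pos: [0.5711, 0.0774, 0.0286]
ft_force: [-0.1, 1.5, 2.9]
finger_force: 1.6
tcp_pos: [0.5711, 0.0774, 0.0306]
ft_force: [0.3, 1.2, 2.4]
finger_force: 1.1
tcp_pos: [0.5709, 0.0772, 0.0325]
ft_force: [1.5, 0.2, 0.9]
finger_force: 0.6
```

The release trace shows a hard stop at 0.027, then a soft spring over about 6 mm, so the button went fully down. I'll retreat and verify.

```bash
python3 -m pendant '0 0 -3 0;0 0 -8 0;0 0 -20 0;0 0 -25 0;0 0 -25 0;-20 0 -10 0;-25 0 0 0;-25 0 0 0;-25 0 0 0;0 0 0 0'
python3 - <<'E'
from h import *
from cell import cams
c=cams.get_calibration('wrist');p,d=cams.capture('wrist');W=fcloud(c,d);vm=np.arange(400)[:,None]<226
b=(np.hypot(W[...,0]-.5708,W[...,1]-.0761)<.012)&vm;print('button z',np.median(W[b][:,2]))
m=(W[...,0]>.556)&(W[...,0]<.596)&(W[...,1]>-.03)&(W[...,1]<.024)&(W[...,2]>.06)&(W[...,2]<.08)&vm;print('vial y,z top',W[m][:,1].min(),W[m][:,1].max(),np.sort(W[m][:,2])[-50:].mean())
q,_=cams.capture('scene');cv2.imwrite('pics/end.png',cv2.resize(q[130:330,130:430],None,fx=2.6,fy=2.6)[:,:,::-1])
E
```

```text
time_s: 24.08
tcp_pos: [0.5713, -0.0226, 0.1239]
orientation: [[-0.007, 1.0, -0.0], [1.0, 0.007, -0.002], [-0.002, -0.0, -1.0]]
ft_force: [-0.6, -0.3, -0.2]
grip_width: -0.0001
finger_force: 0.0
button z 0.05626758868348781
vial y,z top -0.015655189492617013 0.023876486648312458 0.07028401337255726
```

View pics/end.png

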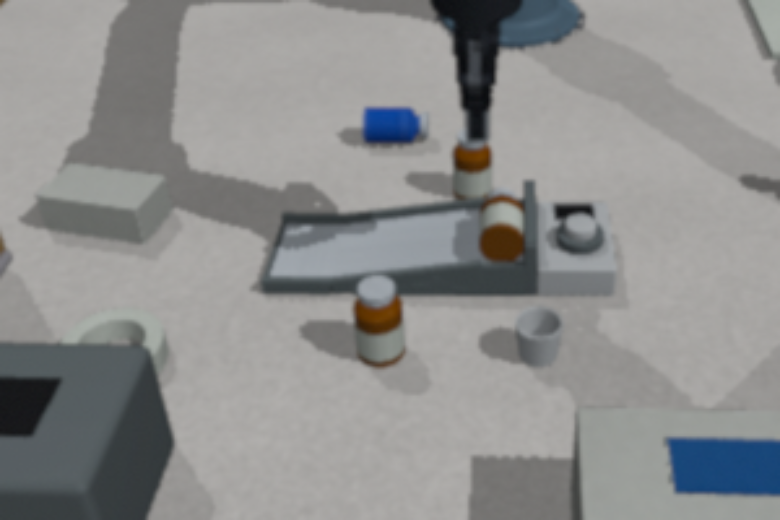

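The vial lies against the stop at crop (502,228), the button is back up at z 0.056, and nothing else has moved.

```bash
python3 -c "
from cell import hand_in
print(hand_in())"
```

```text
the job is handed in; nothing more can be done
None
```

The job is handed in at about 24 s of robot time: the vial lies against the stop, the button was pressed fully down and came back up, and nothing else moved; on a first try the fingertips (about 28 mm higher than the reported TCP) rode on top of the vial at up to 13 N, so it rolled back about 8 mm to the ramp's foot before the steady push.

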